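Third hand for the lock ring: index the housing and hold it against the sprung stop

TASK

Slide the carrier with the steel instrument housing along its rail to the neighbouring station that faces the bracket with the sprung rubber pad, and let it settle in the detent there before the housing touches the pad. Then press the housing lengthwise, still lying in its cradle, against that pad with a steady push of about 10 N (the pad then sits halfway in), never driving the pad right in, and finish while still holding it so, for a colleague to screw on the ring. Do not disturb the things lying around.

Things in the scene. Friction and masses are not known exactly. Their poses are not given: they have to be found in the camera images.
- fixture: Fixed aluminium base plate 220 x 320 mm with a dark steel rail, 40 mm wide, top at 30 mm. Origin: on the bench under the rail's middle. y runs along the rail; x is level, across the rail, away from the robot to the brackets; yaw within 0.3 rad. Three stations, each a pair of cross ribs 3 mm high, at y = -90, 0, +90 mm. End blocks reach 42 mm up.
- carrier (a joint): Place of the black plastic carrier on the rail (m), growing along the fixture's +y. It starts in the middle station, 0; the others are at -0.09 and +0.09; ends at +-0.105. Friction about 0.6 N; a sprung ball drops between a station's ribs and pulls the carrier in from about 4 mm off; it takes some 3 to 6 N sideways to leave or enter.
- cradle (a point): Point over the carrier's middle, at the lying housing's axis, 66 mm above the bench; axes as the fixture's. Carrier 70 mm in x, 62 mm in y. Its cradle is a channel along x, open at both ends, floor 44 mm above the bench, two walls 7 mm thick, 48 mm apart inside, tops at 56 mm above the bench.
- housing: Loose steel cylinder, diameter 44, 140 mm long (far 12 mm: nose of diameter 34), 0.3 to 0.6 kg. Lies in the cradle along x, slides lengthwise, 2 mm play to each wall, overhangs both ends. Origin on its axis, halfway: rear end x = -70 mm (robot side), nose face +70 mm. It may roll about x. Grip it across from above (fingertips over the wall tops) or push its rear end.
- stop: Fixed grey upright bracket, 10 mm thick, 66 wide, top 102 mm above the bench, with the sprung pad on its robot side. Stands beyond the rail facing one of the two outer stations (which one varies). Origin: its foot, on the robot-side face, 12 mm above the bench, 115 mm from the rail's middle line. Axes as the fixture's: +x is the pressing direction.
- pad_face (a point): Middle of the rubber pad's face, which looks to -x; at the height of the housing's axis (66 mm above the bench), 30 mm in front of the bracket when the pad is out. Pad 50 mm wide, 44 high, 10 thick. The point moves with the pad.
- stop_pad (a joint): How far the pad is pushed in (m): 0 out, 0.02 fully in against its bracket. Spring 1000 N/m without preload: 10 N at 0.010.
- blank: Fixed plain grey bracket of the same size as the stop's but without a pad, facing the other outer station. Origin as the stop's. Not used.
- spray_can: Loose standing spray can, diameter 60 mm, 180 mm tall, origin at its foot. Leave alone.
- lock_ring: Loose steel ring lying flat, outer diameter 60 mm, 16 mm high, origin under its middle. Leave alone.
- sanding_block: Loose dark sanding block 100 x 60 x 30 mm, origin under its middle. Leave alone.
Not all that is in view belongs to the job. Leave any pink look-alike of the housing alone.

How it is judged:
On the way, in this order (a step that is already met when the one before it is completed fails the run):
1. the carrier rests in the station opposite the sprung stop, the housing not yet touching the pad (y of cradle in the frame of stop between -0.004 and 0.004 m and z of housing in the frame of cradle between -0.005 and 0.005 m and y of housing in the frame of cradle between -0.005 and 0.005 m and angle between the x axis of housing and the x axis of stop, either way round below 0.08 rad and contact force between housing and stop below 0.3 N and value of joint stop_pad below 0.002 m and velocity of joint carrier between -0.01 and 0.01 m/s), for 0.2 s.
2. the housing is pressed against the sprung pad with 6 to 14 N for a second (y of cradle in the frame of stop between -0.004 and 0.004 m and z of housing in the frame of cradle between -0.005 and 0.005 m and y of housing in the frame of cradle between -0.005 and 0.005 m and angle between the x axis of housing and the x axis of stop, either way round below 0.08 rad and contact force between housing and stop between 6 and 14 N and contact force between the fingers and housing above 2 N), for 1 s.
At the end, for the whole second after the job is handed in: The carrier is in the station opposite the sprung stop (within 4 mm), the housing lies in its cradle (within 5 mm, aligned within 0.08 rad), at rest, and the robot's fingers keep it pressed against the pad with 6 to 14 N (pad about 6 to 14 mm in) (all of step 2 and linear speed of housing below 0.01 m/s); the arm keeps its last pose, push and grip.
It fails at once if the sprung pad is driven fully in (over 19 mm) (value of joint stop_pad above 0.019 m).
It fails at once if the spray can is moved by over 15 mm or tipped (distance of spray_can from where it was at the start of the episode above 0.015 m or angle between spray_can's own z axis and vertical above 0.3 rad).
It fails at once if the lock ring is moved by over 15 mm or tipped (distance of lock_ring from where it was at the start of the episode above 0.015 m or angle between lock_ring's own z axis and vertical above 0.3 rad).
It fails at once if the sanding block is moved by over 15 mm or tipped (distance of sanding_block from where it was at the start of the episode above 0.015 m or angle between sanding_block's own z axis and vertical above 0.3 rad).
It also fails if it takes over 42 s, if anything falls off the work surface, if the arm or the gripper's body presses on something with over 40 N, if the wrist force passes 120 N, or if a joint passes its speed limit or range.

ROBOT

A 6-joint arm with a two-finger parallel gripper is mounted at the origin on the work surface. World frame = base frame: x ahead of the robot, y to its left, z up, the work surface at z = 0. Lengths are in m, angles in rad, forces in N, time in s.
With the tool pointing down it reaches from about 0.375 to 0.75 m from the base axis. Payload 9 kg.
Tool frame: the origin (TCP) lies at the centre of the arm's flange, where the gripper is bolted on; the fingertips stand 173 mm ahead of it and the grasp point (between the pads) lies 155 mm ahead of it; z points along the fingers, y is the line along which they close (so a half turn about z gives the same grasp; the last joint's range is limited). The gripper opens to 85 mm and grips with 20 to 120 N. Pads are 22 mm wide; open, the fingers measure 114 mm over their backs; the gripper's body (76 mm by 85 mm) begins 54 mm behind the grasp point. The pads swing forward as they close: fully open they stand 13 mm farther back than shut.
Start: joints at [0.912, 0.104, 0.097, 1.564, 0, 1.353], TCP at [0.256, 0.543, 0.405] pointing down, gripper open.
Joint ranges: [-2.99, 2.99], [-0.84, 1.86], [-1.1, 1.16], [-1.84, 2.11], [-1.51, 1.56], [-3.14, 3.14]. Speed limits (rad/s): [2.22, 2.22, 2.57, 3.14, 3.14, 3.14].

INTERFACE

Orientations are given as a rotation vector (axis times angle).
In Python, from cell import bot gives the robot as it stands.
- The arm moves only by the tool servo_tool, never from a script. Its argument "increments" is a list of rows, each a list of 3 entries, a list of its own where there are three numbers: the turn, a rotation vector about the tool's x, y, z in a scale on which 1.0 is 4 rad, then the shift along the tool's x, y, z in shares of 600 mm (1.0 is 600 mm), then the finger opening in mm, from 0 to 85.4. In form: [[[wx, wy, wz], [x, y, z], hand], ...]. A call has 1 to 12 rows; each row is the pose to reach, as a shift and turn from the pose commanded when the call began, along the tool's axes at that moment; what a row does not reach only later rows make up. A row lasts 1/8 s, in which the tool goes at most 62.5 mm and 10.7 degrees, less where a joint would pass 70% of its speed; a pose out of reach is approached as far as the arm can. A shift or turn number past 1, either way, is cut back to 1. A call with a gripper value outside its range is refused whole. The fingers move at their own pace and stop on an object; "squeeze" is the grip in N (left out, the last holds). Time passes only in rows, so rows that repeat a pose let the fingers close. It gives the time, the measured TCP pose, the force, the opening and the grip force at its end, in the units of the state.
- bot.observe(): the state, without advancing time (a new reading comes with each control period).
- bot.camera(name): name is "scene" or "side" or "wrist"; returns a dict with "frame" (480x640x3 uint8, red, green, blue), "intrinsics" (3x3 intrinsics, pixels), "R" (3x3) and "t" (3): a world point X has camera coordinates R X + t. Camera axes: x right, y down, z forward; pixel columns grow to the right and rows downward; lengths in m; the calibration is good to about 2 mm. A picture is of the moment at which its call begins. There is no depth.
- bot.finish_job(): hands the job in; it is judged then, once.
Trained networks look in a picture, given as the dict that the camera call returned (one of the last four; its "shot" number tells which), for a name from the list of things; names that differ only in an ending like _2 or _b are one class to them, and where a whole thing is asked for, a point or a joint stands for the part that bears it (a point fixed in the world has none). Each returns a list of dicts, best first, with "conf" (0 to 1); they miss things now and then, are a little off and sometimes report something else, mostly with a low value. They report only what shows in the picture. A call takes as long as a camera call. They do not tell look-alikes from the thing itself.
- bot.silhouettes(picture, target): "pixels" (480x640 bool, what is visible of it) and "xy" ([column, row] in pixels, amid what is visible of it).
- bot.pinpoint(picture, target): "xy" ([column, row] in pixels: a listed point, or the origin of a listed thing).
The state is a dict: "t": time; "qpos": joint angles; "dq": joint speeds; "joint_efforts": joint torques, N m; "eef_pos": TCP position; "eef_rot": TCP orientation; "ft_force": force on the tool from outside, world axes, zero at the start; "moment": the same for the moment, N m; "grip_width": opening from 0.0 (shut) to 1.0 (fully open); "finger_force": force on a finger pad.
Only numpy, scipy, OpenCV 4.12 (cv2) and the standard library are available. Lean on these libraries where they do the work, as an engineer would, in place of code of your own. Each camera call takes 0.05 s, during which the arm holds its last target. There are 200 camera calls.

## Working session

There is one attempt and no reset: what is moved stays moved. The work goes in short steps, Python scripts to look and compute and a tool call to move; the robot and the scene stay as the last step left them, time stands still between calls to the robot, and variables do not carry over. Pictures are saved under pics/ and viewed, at most 10 in all, crops included, and the job is handed in when it is done.

Besides the shell and the picture viewer there is one more tool, called after "Request:" in YAML: its name, and indented under it one key for each argument. servo_tool: Moves the arm, as the interface text tells. Its arguments: {"type":"object","properties":{"increments":{"type":"array"},"squeeze":{"type":"number"}},"required":["increments"]}

```bash
mkdir -p pics; ls
cat > h.py <<'E'
import numpy as np, cv2
from cell import bot
from scipy.spatial.transform import Rotation as Ro
def tri(obs):
    # obs: list of (pic, xy)
    A=[];b=[]
    for p,xy in obs:
        P=p["intrinsics"]@np.c_[p["R"],p["t"]]
        for k in (0,1):
            r=P[k]-xy[k]*P[2]; r=r/np.linalg.norm(r[:3]); A.append(r[:3]); b.append(-r[3])
    X,*_=np.linalg.lstsq(np.array(A),np.array(b),rcond=None)
    return X, np.abs(np.array(A)@X-b).max()
def ray(p,xy,z):
    d=p["R"].T@np.linalg.inv(p["intrinsics"])@np.array([xy[0],xy[1],1.]); c=-p["R"].T@p["t"]
    return c+d*(z-c[2])/d[2]
def proj(p,X):
    v=p["intrinsics"]@(p["R"]@np.asarray(X)+p["t"]); return v[:2]/v[2]
E
python3 - <<'E'
from h import *
s=bot.observe(); print({k:np.round(v,4) for k,v in s.items()})
P={n:bot.camera(n) for n in ("scene","side","wrist")}
for n,p in P.items():
    cv2.imwrite(f"pics/{n}0.png",p["frame"][...,::-1])
    print(n,"cam",np.round(-p["R"].T@p["t"],3))
names=["fixture","cradle","housing","stop","pad_face","blank","spray_can","lock_ring","sanding_block"]
hts=dict(fixture=0,cradle=.066,housing=.066,stop=.012,pad_face=.066,blank=.012,spray_can=0,lock_ring=0,sanding_block=0)
for nm in names:
    o=[]
    for n,p in P.items():
        r=bot.pinpoint(p,nm)
        for d in r[:3]: print(nm,n,np.round(d["xy"],1),round(d["conf"],2),np.round(ray(p,d["xy"],hts[nm]),3))
        if r and r[0]["conf"]>.3 : o.append((p,r[0]["xy"]))
    if len(o)>1: print("  TRI",nm,*[np.round(v,4) for v in tri(o)])
im=np.hstack([P["scene"]["frame"],P["side"]["frame"]])[...,::-1]
E
```

```text
pics
{'t': np.float64(0.0), 'qpos': array([0.9123, 0.1047, 0.0965, 1.5639, 0.    , 1.3531]), 'dq': array([ 0.0014,  0.0007, -0.0009, -0.0004, -0.0004,  0.0007]), 'joint_efforts': array([ 1.90000e-03, -5.56939e+01,  5.03640e+01,  1.70000e-02,
       -2.00000e-04, -0.00000e+00]), 'eef_pos': array([0.2559, 0.5426, 0.4039]), 'eef_rot': array([-6.8660e-01, -3.0651e+00,  1.9000e-03]), 'ft_force': array([-0.1915,  0.3301,  0.1467]), 'moment': array([ 0.0338, -0.0188, -0.0169]), 'finger_force': np.float64(0.0), 'grip_width': np.float64(0.999)}
scene cam [1.149 0.095 0.923]
side cam [0.511 0.735 0.592]
wrist cam [0.188 0.576 0.374]
fixture scene [331.8 273.8] 0.67 [0.543 0.047 0.   ]
fixture side [304.4 271.9] 0.61 [0.553 0.054 0.   ]
  TRI fixture [0.5491 0.0493 0.0011] 0.0049
cradle scene [340.4 256.5] 0.68 [0.547 0.062 0.066]
cradle side [309.4 246.5] 0.68 [0.544 0.059 0.066]
  TRI cradle [0.5448 0.0613 0.0659] 0.0017
housing scene [334.7 256.4] 0.82 [0.548 0.052 0.066]
housing scene [344.9 195.4] 0.61 [0.399 0.059 0.066]
housing scene [214.7 254.7] 0.43 [ 0.565 -0.168  0.066]
housing side
[... 479 characters left out ...]
lank scene [271.8 314.6] 0.66 [ 0.649 -0.053  0.012]
blank side [260.  231.6] 0.73 [ 0.652 -0.054  0.012]
blank side [323.7 204.1] 0.44 [ 0.523 -0.168  0.012]
blank side [306.5 273.4] 0.41 [0.548 0.072 0.012]
  TRI blank [ 0.6508 -0.0523  0.0138] 0.0006
spray_can scene [214.7 252.1] 0.66 [ 0.514 -0.189  0.   ]
spray_can scene [369.8 335.9] 0.28 [0.669 0.126 0.   ]
spray_can side [325.1 202.7] 0.74 [ 0.52  -0.193  0.   ]
  TRI spray_can [ 0.519  -0.1867  0.005 ] 0.0014
lock_ring scene [456.7 337.5] 0.69 [0.657 0.281 0.   ]
sanding_block scene [475.6 291.9] 0.97 [0.557 0.32  0.   ]
sanding_block side [297.2 390.8] 0.96 [ 0.547  0.318 -0.   ]
  TRI sanding_block [ 0.5505  0.3186 -0.0036] 0.0038
```

View pics/scene0.png

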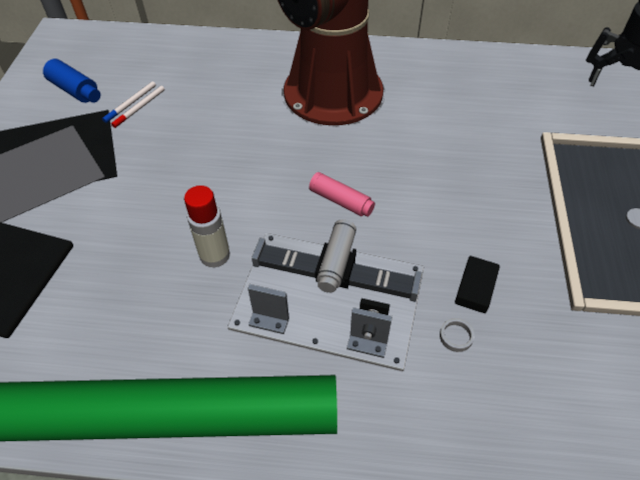

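View pics/side0.png

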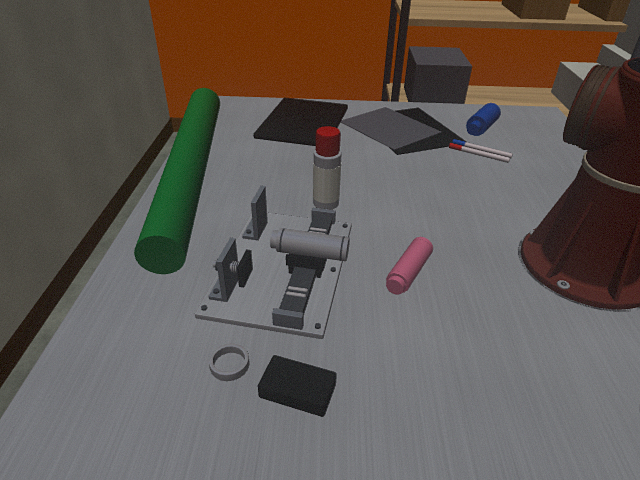

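Scene view: steel housing at (336,256) in the carrier, stop with pad at (370,330), blank at (268,308), can (208,230), ring (457,336), block (477,285). 
Candidates for the housing: the grey steel cylinder at (336,256), the pink look-alike at (342,194), the blue bottle at (70,80) and the green roll at (170,405). I choose the grey one in the cradle.

```bash
cat >> h.py <<'E'
def goal(pos,yaw,flip=0):
    """relative move (deg, mm in tool axes) to TCP pos, tool down, tool y along fixture +-y"""
    s=bot.observe(); R0=Ro.from_rotvec(s["eef_rot"]).as_matrix()
    y=np.array([-np.sin(yaw),np.cos(yaw),0]); z=np.array([0,0,-1.]); best=None
    for sg in (1,-1):
        R=np.c_[np.cross(sg*y,z),sg*y,z]; w=Ro.from_matrix(R0.T@R).as_rotvec(degrees=True)
        d=R0.T@(np.array(pos)-s["eef_pos"])*1000
        print("turn",np.round(w,2),"shift",np.round(d,1),"q6 now",round(float(s["qpos"][5]),2))
E
python3 - <<'E'
from h import *
f=cv2.imread("pics/scene0.png")[170:380,190:490]; cv2.imwrite("pics/crop.png",cv2.resize(f,None,fx=2.6,fy=2.6,interpolation=cv2.INTER_CUBIC))
s=bot.observe(); R0=Ro.from_rotvec(s["eef_rot"]).as_matrix(); print(np.round(R0,3))
p=bot.camera("wrist"); print(np.round(R0.T@(-p["R"].T@p["t"]-s["eef_pos"]),4), np.round(p["R"]@R0,3)); print(p["intrinsics"])
goal([.52,.06,.40],-.161)
E
```

```text
[[-0.904  0.427  0.   ]
 [ 0.427  0.904  0.   ]
 [-0.     0.    -1.   ]]
[0.0751 0.0011 0.0299] [[ 0.001  1.     0.001]
 [-0.956  0.001 -0.292]
 [-0.292 -0.001  0.956]]
[[379.29976704   0.         317.60071477]
 [  0.         379.29976704 243.10558442]
 [  0.           0.           1.        ]]
turn [ 1.000e-02  0.000e+00 -1.603e+01] shift [-444.7 -323.9    4.7] q6 now 1.35
turn [ 0.0000e+00 -1.0000e-02  1.6397e+02] shift [-444.7 -323.9    4.7] q6 now 1.35
```

View pics/crop.png

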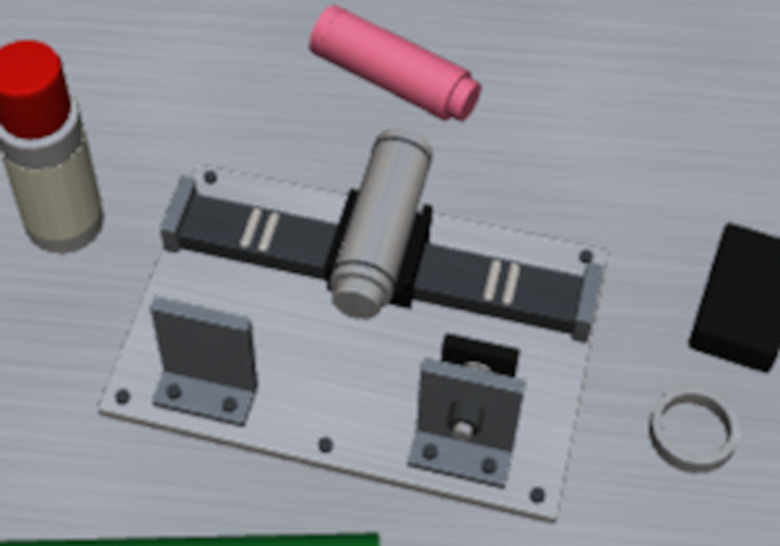

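The crop shows the grey steel housing lying in the black carrier, its nose towards the brackets. The padded bracket is on the +y side at crop (465,400).

Careful with the scale: shifts go in shares of 600 mm and turns go in shares of 4 rad. That gives: -445 mm / 600 = -0.7417, -440 mm / 600 = -0.7333, -16 degrees / 229.1831 = -0.0698.

Request:
servo_tool:
  increments:
    - [[0,0,-0.0044],[-0.0333,-0.025,0],85]
    - [[0,0,-0.0087],[-0.1,-0.0733,0],85]
    - [[0,0,-0.0175],[-0.175,-0.1267,0],85]
    - [[0,0,-0.0262],[-0.25,-0.1817,0],85]
    - [[0,0,-0.0349],[-0.325,-0.2367,0],85]
    - [[0,0,-0.0436],[-0.4,-0.2917,0],85]
    - [[0,0,-0.0524],[-0.475,-0.3467,0],85]
    - [[0,0,-0.0611],[-0.55,-0.4,0],85]
    - [[0,0,-0.0654],[-0.625,-0.455,0],85]
    - [[0,0,-0.0698],[-0.6917,-0.5033,0],85]
    - [[0,0,-0.0698],[-0.7333,-0.5333,0],85]
    - [[0,0,-0.0698],[-0.7417,-0.54,0],85]

```text
t: 3.05
eef_pos: [0.5208, 0.0582, 0.4045]
eef_rot: [-0.257, -3.131, 0.0]
ft_force: [0.1, -0.5, -1.4]
grip_width: 0.993
finger_force: 0.0
```

```bash
cat > look.py <<'E'
from h import *
import sys,pickle
def look(tag,extra=()):
    s=bot.observe(); print("t",round(float(s["t"]),2),"tcp",np.round(s["eef_pos"],4),"f",np.round(s["ft_force"],2))
    p=bot.camera("wrist"); cv2.imwrite(f"pics/{tag}.png",p["frame"][...,::-1]); out={}
    hts=dict(fixture=0,cradle=.066,housing=.066,stop=.012,pad_face=.066,blank=.012)
    for nm in hts:
        r=bot.pinpoint(p,nm)
        for d in r[:2]: print(nm,np.round(d["xy"],1),round(d["conf"],2),np.round(ray(p,d["xy"],hts[nm]),4))
        if r: out[nm]=r[0]
    r=bot.silhouettes(p,"housing")
    for d in r[:2]:
        m=d["pixels"].astype(np.uint8); ys,xs=np.nonzero(m); 
        q=cv2.minAreaRect(np.c_[xs,ys].astype(np.float32)); print("hous sil",round(d["conf"],2),m.sum(),[np.round(a,1) for a in q])
    pickle.dump((dict(p),out,r[0]["pixels"] if r else None),open(f"{tag}.pkl","wb"))
    return p,out
if __name__=="__main__": look(sys.argv[1])
E
python3 look.py w1
```

```text
t 3.05 tcp [0.5208 0.0582 0.4045] f [ 0.06 -0.5  -1.4 ]
cradle [415.4 341.3] 0.22 [0.6479 0.1297 0.066 ]
housing [314.1 247. ] 0.95 [0.5428 0.0525 0.066 ]
housing [275.9  17.6] 0.85 [0.3675 0.0539 0.066 ]
pad_face [415.5 340.8] 0.74 [0.6474 0.1298 0.066 ]
blank [232.9 333.6] 0.64 [ 0.6418 -0.0534  0.012 ]
hous sil 0.94 7729 [array([272.2,  16.8]), array([180.7,  60.1]), np.float64(20.6)]
hous sil 0.87 8366 [array([316.5, 247. ]), array([168.,  55.]), np.float64(90.0)]
```

View pics/w1.png

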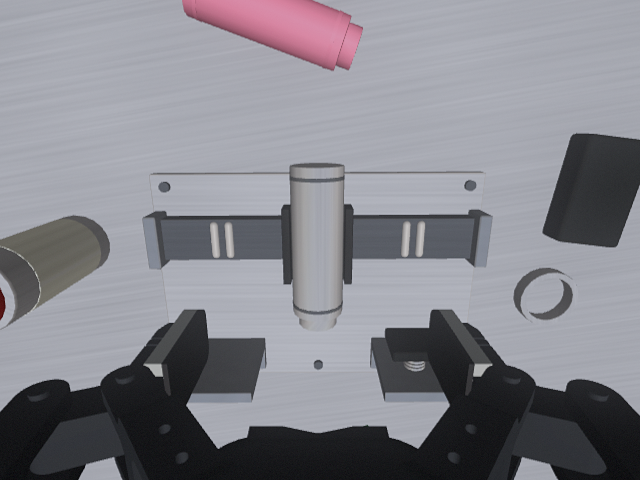

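Scaled: 50 mm / 600 = 0.0833, 45 mm / 600 = 0.075.

Request:
servo_tool:
  increments:
    - [[0,0,0],[0.025,0.025,0.0083],85]
    - [[0,0,0],[0.05,0.05,0.0333],85]
    - [[0,0,0],[0.075,0.075,0.0667],85]
    - [[0,0,0],[0.0833,0.0833,0.0833],85]
    - [[0,0,0],[0.0833,0.0833,0.0833],85]
    - [[0,0,0],[0.0833,0.0833,0.0833],85]

```text
t: 4.2
eef_pos: [0.4794, 0.1168, 0.3555]
eef_rot: [0.254, 3.13, 0.0]
ft_force: [-0.2, -0.2, -0.3]
grip_width: 0.998
finger_force: 0.0
```

```bash
python3 look.py w2
python3 - <<'E'
import pickle
from h import *
a=pickle.load(open("w1.pkl","rb"));b=pickle.load(open("w2.pkl","rb"))
for n in ("housing","pad_face","blank","cradle","stop"):
    if n in a[1] and n in b[1]: print(n,*[np.round(v,4) for v in tri([(a[0],a[1][n]["xy"]),(b[0],b[1][n]["xy"])])])
E
```

```text
t 4.2 tcp [0.4794 0.1168 0.3555] f [-0.18 -0.24 -0.26]
housing [201.5  75.6] 0.81 [0.3634 0.0625 0.066 ]
housing [247.6 331.8] 0.55 [0.5461 0.0523 0.066 ]
stop [355.2 408.5] 0.55 [0.6767 0.1237 0.012 ]
stop [551.8 254.6] 0.18 [0.5435 0.3142 0.012 ]
pad_face [365.4 423.5] 0.58 [0.6464 0.1312 0.066 ]
hous sil 0.94 10380 [array([247.6, 327.6]), array([185.3,  63.3]), np.float64(88.3)]
hous sil 0.75 13249 [array([191.3,  72.3]), array([219.1,  64.8]), np.float64(20.0)]
housing [0.4304 0.1052 0.3776] 0.0318
pad_face [0.6511 0.131  0.0607] 0.0002
```

Run:
```python
import pickle
from h import *
from scipy.optimize import least_squares
D=[pickle.load(open(f,"rb")) for f in ("w1.pkl","w2.pkl")]
p1,p2=D[0][0],D[1][0]
print("housing",*[np.round(v,4) for v in tri([(p1,(316.5,247)),(p2,(247.6,329))])])
# silhouettes edges: brightness columns across the housing in rows
for p,rows,c0,c1 in ((p1,(200,230,260,290),270,365),(p2,(270,300,330,360),195,300)):
    g=cv2.cvtColor(p["frame"],cv2.COLOR_RGB2GRAY).astype(int)
    for r in rows:
        print(r,[ (c,g[r,c]) for c in range(c0,c1,3)])
```

```text
housing [0.5413 0.0546 0.0711] 0.0003
200 [(270, np.int64(175)), (273, np.int64(176)), (276, np.int64(175)), (279, np.int64(176)), (282, np.int64(176)), (285, np.int64(176)), (288, np.int64(178)), (291, np.int64(98)), (294, np.int64(126)), (297, np.int64(145)), (300, np.int64(150)), (303, np.int64(162)), (306, np.int64(164)), (309, np.int64(165)), (312, np.int64(167)), (315, np.int64(166)), (318, np.int64(165)), (321, np.int64(165)), (324, np.int64(165)), (327, np.int64(168)), (330, np.int64(169)), (333, np.int64(165)), (336, np.int64(163)), (339, np.int64(147)), (342, np.int64(132)), (345, np.int64(178)), (348, np.int64(177)), (351, np.int64(176)), (354, np.int64(177)), (357, np.int64(177)), (360, np.int64(177)), (363, np.int64(177))]
230 [(270, np.int64(93)), (273, np.int64(93)), (276, np.int64(92)), (279, np.int64(92)), (282, np.int64(59)), (285, np.int64(62)), (288, np.int64(64)), (291, np.int64(80)), (294, np.int64(122)), (297, np.int64(143)), (300, np.int64(151)), (303, np.int64(163)), (306, np.int64(166)), (309, np.int64(165)), (312, np.int64(169)), (315, np.int64(167)), (318,
[... 4109 characters left out ...]
)), (204, np.int64(38)), (207, np.int64(161)), (210, np.int64(175)), (213, np.int64(174)), (216, np.int64(182)), (219, np.int64(45)), (222, np.int64(47)), (225, np.int64(128)), (228, np.int64(148)), (231, np.int64(157)), (234, np.int64(164)), (237, np.int64(164)), (240, np.int64(166)), (243, np.int64(167)), (246, np.int64(164)), (249, np.int64(165)), (252, np.int64(167)), (255, np.int64(161)), (258, np.int64(165)), (261, np.int64(168)), (264, np.int64(164)), (267, np.int64(155)), (270, np.int64(149)), (273, np.int64(137)), (276, np.int64(124)), (279, np.int64(83)), (282, np.int64(176)), (285, np.int64(50)), (288, np.int64(53)), (291, np.int64(53)), (294, np.int64(175)), (297, np.int64(173))]
```

w1 shows the housing centred at column ~318 between the walls (282–353). The rail is level in the image, so the tool yaw matches the fixture, and the padded stop is at (405,345).

Run:
```python
from h import *
goal([.545,.0545,.235],-.160)
```

```text
turn [ 0.    0.01 -0.1 ] shift [-75.2 -51.1 119.9] q6 now 0.14
turn [ 2.000e-02 -1.000e-02  1.799e+02] shift [-75.2 -51.1 119.9] q6 now 0.14
```

Scaled: 118 mm / 600 = 0.1967, 113 mm / 600 = 0.1883, -0.1 degrees / 229.1831 = -0.0004.

Request:
servo_tool:
  increments:
    - [[0,0,0],[-0.0333,-0.025,0],85]
    - [[0,0,0],[-0.0833,-0.0583,0],85]
    - [[0,0,-0.0004],[-0.1167,-0.08,0],85]
    - [[0,0,-0.0004],[-0.125,-0.085,0.0167],85]
    - [[0,0,-0.0004],[-0.125,-0.085,0.05],85]
    - [[0,0,-0.0004],[-0.125,-0.085,0.0917],85]
    - [[0,0,-0.0004],[-0.125,-0.085,0.1333],85]
    - [[0,0,-0.0004],[-0.125,-0.085,0.1667],75]
    - [[0,0,-0.0004],[-0.125,-0.085,0.1883],65]
    - [[0,0,-0.0004],[-0.125,-0.085,0.1967],56]
    - [[0,0,-0.0004],[-0.125,-0.085,0.1967],52]
    - [[0,0,-0.0004],[-0.125,-0.085,0.1967],52]

```text
t: 6.1
eef_pos: [0.5451, 0.0547, 0.2376]
eef_rot: [0.251, 3.13, 0.0]
ft_force: [0.1, -1.2, -0.3]
grip_width: 0.609
finger_force: 0.0
```

Run:
```python
from h import *
s=bot.observe(); print(s["t"],np.round(s["eef_pos"],4),np.round(s["ft_force"],2),s["grip_width"]*85.4)
a=bot.camera("side");b=bot.camera("wrist")
f=a["frame"][180:330,180:380,::-1]; f=cv2.resize(f,(640,480),interpolation=cv2.INTER_CUBIC)
cv2.imwrite("pics/side2.png",f); cv2.imwrite("pics/w3.png",b["frame"][...,::-1])
```

```text
6.1 [0.5451 0.0547 0.2376] [ 0.06 -1.17 -0.3 ] 52.01361441193778
```

View pics/side2.png

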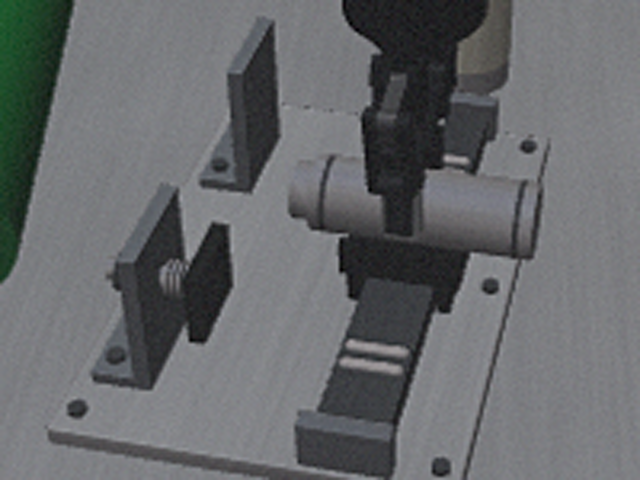

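View pics/w3.png

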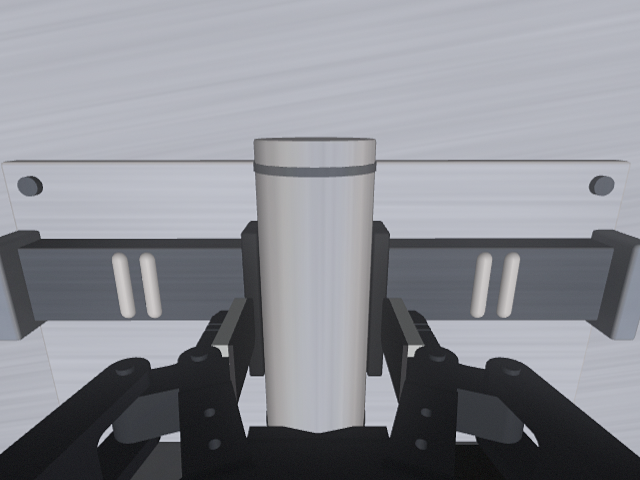

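side2 shows the near fingertip ending at crop (400,235), just above the wall at (400,245). w3 shows the housing centred between the fingers, columns 254–376, about 1 mm left.

Run:
```python
from h import *
a=bot.camera("side")
xy=(180+400/3.2,180+236/3.2); u=np.array([.16,.987,0]); c=np.array([.5451,.0547,0])
for off in (.026,.03,.036):
    for z in np.arange(.04,.09,.0005):
        X=ray(a,xy,z)
        if (X-c)@u<off: pass
        else: print(off,round(z,4),np.round(X,4)); break
for z in (.05,.06,.07): X=ray(a,xy,z); print(z,np.round((X-c)@u,4))
```

```text
0.026 0.066 [0.5502 0.0807 0.066 ]
0.03 0.069 [0.5499 0.0844 0.069 ]
0.036 0.074 [0.5496 0.0906 0.074 ]
0.05 0.007
0.06 0.0192
0.07 0.0313
```

Scaled: 8 mm / 600 = 0.0133, 6 mm / 600 = 0.01.

Request:
servo_tool:
  increments:
    - [[0,0,0],[0,-0.0008,0.005],52]
    - [[0,0,0],[0,-0.0017,0.01],52]
    - [[0,0,0],[0,-0.0017,0.0133],52]
    - [[0,0,0],[0,-0.0017,0.0133],48]
    - [[0,0,0],[0,-0.0017,0.0133],46]
  squeeze: 40

```text
t: 6.88
eef_pos: [0.5446, 0.0538, 0.2287]
eef_rot: [0.251, 3.132, 0.0]
ft_force: [0.0, -0.6, -0.5]
grip_width: 0.535
finger_force: 0.0
```

Request:
servo_tool:
  increments:
    - [[0,0,0],[0,0,0],43]
    - [[0,0,0],[0,0,0],40]
    - [[0,0,0],[0,0,0],38]
    - [[0,0,0],[0,0,0],38]
    - [[0,0,0],[0,0,0],38]
  squeeze: 40

```text
t: 7.5
eef_pos: [0.5446, 0.0538, 0.229]
eef_rot: [0.251, 3.131, 0.0]
ft_force: [-2.9, 0.1, 5.8]
grip_width: 0.5
finger_force: 40.3
```

Run:
```python
from h import *
s=bot.observe(); print(s["t"],np.round(s["eef_pos"],4),np.round(s["ft_force"],2),s["grip_width"]*85.4)
a=bot.camera("side")
f=a["frame"][220:290,260:355,::-1]; f=cv2.resize(f,(760,560),interpolation=cv2.INTER_CUBIC)
cv2.imwrite("pics/side3.png",f)
```

```text
7.5 [0.5446 0.0538 0.229 ] [-2.88  0.1   5.81] 42.72950818969751
```

View pics/side3.png

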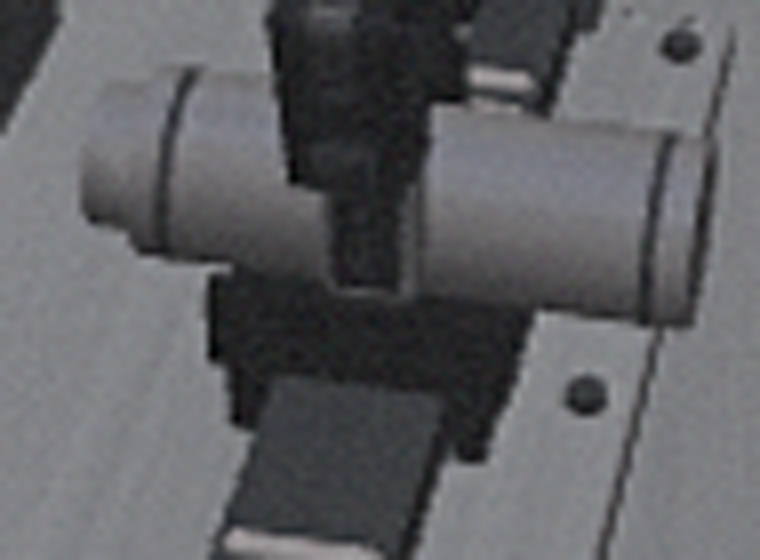

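side3 shows the fingers gripping mid-housing (370,240), with the tip edge at (370,292) just above the dark wall top. The grip is good, so I slide along +y.

Scaled: 78 mm / 600 = 0.13, 76 mm / 600 = 0.1267.

Request:
servo_tool:
  increments:
    - [[0,0,0],[0,0.0033,0],38]
    - [[0,0,0],[0,0.0083,0],38]
    - [[0,0,0],[0,0.0167,0],38]
    - [[0,0,0],[0,0.03,0],38]
    - [[0,0,0],[0,0.0467,0],38]
    - [[0,0,0],[0,0.0633,0],38]
    - [[0,0,0],[0,0.08,0],38]
    - [[0,0,0],[0,0.0967,0],38]
    - [[0,0,0],[0,0.11,0],38]
    - [[0,0,0],[0,0.12,0],38]
    - [[0,0,0],[0,0.1267,0],38]
    - [[0,0,0],[0,0.13,0],38]

```text
t: 9.05
eef_pos: [0.5573, 0.1316, 0.2291]
eef_rot: [0.25, 3.13, 0.001]
ft_force: [0.7, -1.6, 4.8]
grip_width: 0.498
finger_force: 40.7
```

Request:
servo_tool:
  increments:
    - [[0,0,0],[0,0.0033,0],38]
    - [[0,0,0],[0,0.0067,0],38]
    - [[0,0,0],[0,0.01,0],38]
    - [[0,0,0],[0,0.0133,0],38]
    - [[0,0,0],[0,0.0167,0],38]
    - [[0,0,0],[0,0.0183,0],38]
    - [[0,0,0],[0,0.02,0],38]
    - [[0,0,0],[0,0.02,0],38]
    - [[0,0,0],[0,0.02,0],38]
    - [[0,0,0],[0,0.02,0],38]

```text
t: 10.3
eef_pos: [0.5592, 0.1433, 0.229]
eef_rot: [0.25, 3.13, 0.001]
ft_force: [1.9, 0.6, 4.3]
grip_width: 0.499
finger_force: 40.8
```

Run:
```python
from h import *
s=bot.observe(); print(s["t"],np.round(s["eef_pos"],4),np.round(s["ft_force"],2)); d=s["eef_pos"]-np.array([.5446,.0538,.229]); print(d@[.16,.987,0],d@[.987,-.16,0])
P={n:bot.camera(n) for n in ("scene","side","wrist")}
cv2.imwrite("pics/w4.png",P["wrist"]["frame"][...,::-1])
cv2.imwrite("pics/s4.png",cv2.resize(P["scene"]["frame"][200:380,230:470,::-1],(800,600),interpolation=cv2.INTER_CUBIC))
```

```text
10.3 [0.5592 0.1433 0.229 ] [1.87 0.64 4.35]
0.09067411581683352 0.00013291762144118473
```

View pics/w4.png

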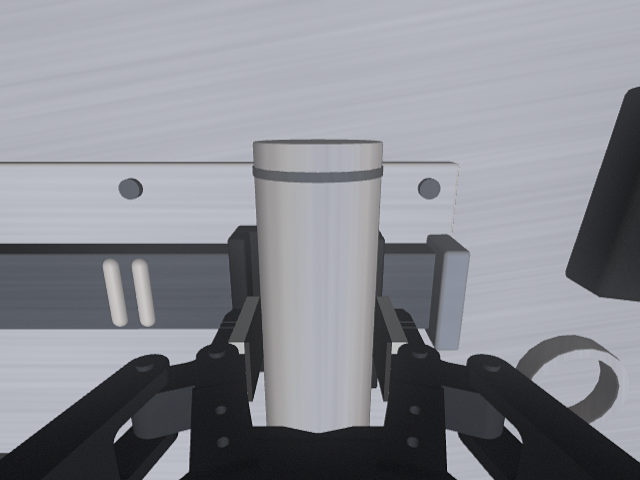

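View pics/s4.png

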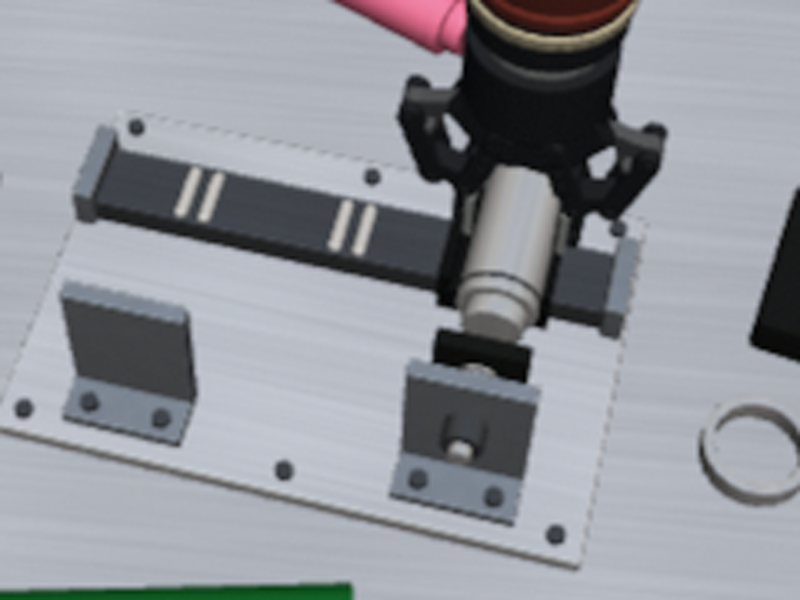

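w4 shows the middle-station ribs at (114,290) and (144,290). The carrier is at 229–383 while the housing is at 253–382, so the carrier lags about 4–5 mm behind and may not be in the detent. s4 shows the nose clear of the pad. I push on 4 mm, then return to centre the housing.

Scaled: 4 mm / 600 = 0.0067, 3 mm / 600 = 0.005.

Request:
servo_tool:
  increments:
    - [[0,0,0],[0,0.0017,0],38]
    - [[0,0,0],[0,0.0033,0],38]
    - [[0,0,0],[0,0.005,0],38]
    - [[0,0,0],[0,0.0067,0],38]
    - [[0,0,0],[0,0.0067,0],38]

```text
t: 11.08
eef_pos: [0.5599, 0.1472, 0.2291]
eef_rot: [0.25, 3.13, 0.001]
ft_force: [1.8, -0.2, 4.6]
grip_width: 0.499
finger_force: 40.8
```

```bash
cat > wl.py <<'E'
from h import *
s=bot.observe(); d=s["eef_pos"]-np.array([.5446,.0538,.229]); print(round(float(s["t"]),2),np.round(s["ft_force"],2),"along y,x",np.round([d@[.16,.987,0],d@[.987,-.16,0]],4))
p=bot.camera("wrist"); g=cv2.cvtColor(p["frame"],cv2.COLOR_RGB2GRAY).astype(int)
for r in (237,241,270,290):
    row=g[r]; e=[(c,int(row[c+1]-row[c-1])) for c in range(60,470) if abs(row[c+1]-row[c-1])>25]
    print(r,e)
cv2.imwrite("pics/wl_%d.png"%(s["t"]*100),p["frame"][...,::-1])
E
python3 wl.py
python3 - <<'E'
import cv2
for n in ("w4","w3"):
    g=cv2.imread(f"pics/{n}.png",0).astype(int)
    for r in (229,237,241,290): print(n,r,[(c,int(g[r,c+1]-g[r,c-1])) for c in range(60,470) if abs(g[r,c+1]-g[r,c-1])>25])
E
```

```text
11.07 [ 1.84 -0.18  4.58] along y,x [0.0947 0.0001]
237 [(228, -79), (229, -127), (230, -59), (257, 53), (258, 40), (377, -62), (378, -89), (382, 36), (383, 138), (384, 98), (418, -82), (419, -122), (420, -34), (442, 45), (443, 88), (444, 61)]
241 [(226, -61), (227, -135), (228, -70), (257, 55), (258, 49), (377, -62), (378, -71), (384, 128), (385, 128), (418, -107), (419, -101), (447, 33), (448, 95), (449, 74)]
270 [(94, 80), (95, 85), (110, -40), (111, -47), (123, 76), (124, 77), (139, -49), (140, -44), (229, -49), (230, -31), (258, 41), (259, 57), (375, -27), (376, -73), (377, -51), (383, 43), (425, -32), (433, 47), (434, 40), (459, 38), (460, 27)]
290 [(98, 86), (99, 69), (114, -51), (115, -38), (126, 73), (127, 87), (142, -53), (143, -43), (230, -35), (231, -49), (259, 46), (260, 66), (375, -73), (376, -58), (382, 43), (423, -29), (424, -32), (431, 46), (432, 43), (457, 42)]
w4 229 [(234, -42), (235, -130), (236, -94), (256, 48), (257, 63), (377, -38), (378, 45), (379, 83)]
w4 237 [(228, -78), (229, -132), (230, -60), (257, 50), (258, 39), (377, -61), (378, -88), (382, 36), (383,
[... 287 characters left out ...]
82), (122, -49), (123, -41), (134, 58), (135, 89), (136, 34), (150, -45), (151, -47), (230, -34), (231, -46), (259, 46), (260, 61), (375, -70), (376, -59), (382, 38), (432, -32), (440, 51), (441, 38), (465, 39), (466, 34)]
w3 229 [(243, -121), (244, -123), (257, 50), (258, 64), (371, -62), (372, -80), (373, -26), (386, 118), (387, 147)]
w3 237 [(240, -100), (241, -132), (258, 64), (259, 45), (371, -78), (372, -69), (389, 123), (390, 101)]
w3 241 [(258, 62), (259, 60), (371, -84), (372, -65)]
w3 290 [(116, 80), (117, 94), (131, -44), (132, -49), (143, 73), (144, 87), (158, -47), (159, -46), (243, -36), (244, -47), (260, 59), (261, 75), (368, -34), (369, -90), (370, -55), (386, 39), (387, 39)]
```

Run:
```python
from h import *
p=bot.camera("wrist"); s=bot.observe(); print(s["t"],s["eef_pos"])
u=np.array([.16,.987,0]); u/=np.linalg.norm(u); c=s["eef_pos"]
L=lambda col,row,z: round(float((ray(p,(col,row),z)-c)@u*1000),1)
print("ribs",L(106.5,290,.033),L(134.5,290,.033))
print("wall L outer",L(228,241,.056),L(230.5,290,.056),"R",L(384.5,241,.056),L(382,290,.056))
print("block inner/outer",L(418.5,241,.042),L(448,241,.042))
print("housing",L(257.5,237,.066),L(377.5,237,.066))
```

```text
11.175 [0.55987745 0.14723278 0.22902879]
ribs -99.2 -85.9
wall L outer -34.1 -34.5 R 27.5 27.6
block inner/outer 44.8 57.5
housing -20.8 23.0
```

Scaled: -1.5 mm / 600 = -0.0025, -1.4 mm / 600 = -0.0023.

Request:
servo_tool:
  increments:
    - [[0,0,0],[0,0.0008,-0.0012],38]
    - [[0,0,0],[0,0.0017,-0.0023],38]
    - [[0,0,0],[0,0.0017,-0.0025],38]
    - [[0,0,0],[0,0.0017,-0.0025],38]
    - [[0,0,0],[0,0.0017,-0.0025],38]

```text
t: 11.8
eef_pos: [0.5594, 0.1477, 0.2297]
eef_rot: [-0.25, -3.131, -0.0]
ft_force: [0.3, 0.0, -4.3]
grip_width: 0.503
finger_force: 41.1
```

```bash
cat > m.py <<'E'
from h import *
p=bot.camera("wrist"); s=bot.observe(); c=s["eef_pos"]
d=c-np.array([.5446,.0538,.229]); print(round(float(s["t"]),2),np.round(s["ft_force"],2),"along y,x",np.round([d@[.16,.987,0],d@[.987,-.16,0]],4),"z",c[2].round(4))
g=cv2.GaussianBlur(p["frame"],(1,1),0); g=cv2.cvtColor(g,cv2.COLOR_RGB2GRAY).astype(float)
u=np.array([.16,.987,0]); u/=np.linalg.norm(u)
L=lambda col,row,z: round(float((ray(p,(col,row),z)-c)@u*1000),1)
def edges(r,a,b,th=22):
    e=np.zeros(640); e[1:-1]=g[r,2:]-g[r,:-2]; k=[i for i in range(a,b) if abs(e[i])>th and abs(e[i])>=abs(e[i-1]) and abs(e[i])>abs(e[i+1])]
    return [round(i+.5*(abs(e[i+1])-abs(e[i-1]))/(2*abs(e[i])-abs(e[i+1])-abs(e[i-1])+1e-9),1) for i in k]
for r in (241,290):
    e=edges(r,40,475); print(r,[(x,"z33",L(x,r,.033),"z56",L(x,r,.056),"z66",L(x,r,.066)) for x in e])
E
python3 m.py
```

```text
11.85 [ 0.73  0.11 -2.87] along y,x [ 0.095  -0.0003] z 0.2299
241 [(np.float64(227.7), 'z33', -40.2, 'z56', -34.5, 'z66', -32.1), (np.float64(257.4), 'z33', -26.6, 'z56', -22.8, 'z66', -21.1), (np.float64(377.6), 'z33', 28.6, 'z56', 24.8, 'z66', 23.1), (np.float64(383.2), 'z33', 31.2, 'z56', 27.0, 'z66', 25.2), (np.float64(417.4), 'z33', 46.8, 'z56', 40.5, 'z66', 37.8), (np.float64(445.3), 'z33', 59.6, 'z56', 51.6, 'z66', 48.1)]
290 [(np.float64(98.7), 'z33', -103.5, 'z56', -89.1, 'z66', -82.9), (np.float64(114.5), 'z33', -96.0, 'z56', -82.6, 'z66', -76.8), (np.float64(127.0), 'z33', -90.0, 'z56', -77.5, 'z66', -72.0), (np.float64(142.6), 'z33', -82.6, 'z56', -71.0, 'z66', -66.0), (np.float64(230.7), 'z33', -40.4, 'z56', -34.7, 'z66', -32.2), (np.float64(259.8), 'z33', -26.5, 'z56', -22.7, 'z66', -21.1), (np.float64(375.1), 'z33', 28.6, 'z56', 24.8, 'z66', 23.1), (np.float64(381.2), 'z33', 31.5, 'z56', 27.3, 'z66', 25.5), (np.float64(422.7), 'z33', 51.3, 'z56', 44.4, 'z66', 41.4), (np.float64(430.2), 'z33', 54.9, 'z56', 47.5, 'z66', 44.2), (np.float64(455.5), 'z33', 67.0, 'z56', 57.9, 'z66', 53.9)]
```

Scaled: -4.7 mm / 600 = -0.0078, -4 mm / 600 = -0.0067.

Request:
servo_tool:
  increments:
    - [[0,0,0],[0,-0.0017,0],38]
    - [[0,0,0],[0,-0.0042,0],38]
    - [[0,0,0],[0,-0.0067,0],38]
    - [[0,0,0],[0,-0.0078,0],38]
    - [[0,0,0],[0,-0.0078,0],38]
    - [[0,0,0],[0,-0.0078,0],38]

```text
t: 12.6
eef_pos: [0.559, 0.1429, 0.2303]
eef_rot: [0.251, 3.131, 0.0]
ft_force: [0.2, -0.3, -4.3]
grip_width: 0.501
finger_force: 41.1
```

```bash
python3 m.py
```

```text
12.65 [ 0.4   0.23 -3.52] along y,x [ 0.0903 -0.0001] z 0.2302
241 [(np.float64(239.7), 'z33', -34.8, 'z56', -29.9, 'z66', -27.8), (np.float64(257.6), 'z33', -26.6, 'z56', -22.8, 'z66', -21.1), (np.float64(377.5), 'z33', 28.6, 'z56', 24.8, 'z66', 23.2), (np.float64(395.4), 'z33', 36.8, 'z56', 31.9, 'z66', 29.8), (np.float64(426.7), 'z33', 51.2, 'z56', 44.3, 'z66', 41.3), (np.float64(456.3), 'z33', 64.8, 'z56', 56.1, 'z66', 52.3)]
290 [(np.float64(109.3), 'z33', -98.8, 'z56', -85.1, 'z66', -79.1), (np.float64(125.0), 'z33', -91.3, 'z56', -78.6, 'z66', -73.0), (np.float64(137.5), 'z33', -85.3, 'z56', -73.4, 'z66', -68.2), (np.float64(153.0), 'z33', -77.8, 'z56', -67.0, 'z66', -62.3), (np.float64(242.6), 'z33', -34.9, 'z56', -29.9, 'z66', -27.8), (np.float64(259.8), 'z33', -26.6, 'z56', -22.8, 'z66', -21.2), (np.float64(375.2), 'z33', 28.7, 'z56', 24.9, 'z66', 23.2), (np.float64(392.4), 'z33', 36.9, 'z56', 32.0, 'z66', 29.8), (np.float64(432.0), 'z33', 55.9, 'z56', 48.3, 'z66', 45.1), (np.float64(440.4), 'z33', 59.9, 'z56', 51.8, 'z66', 48.3), (np.float64(465.7), 'z33', 72.0, 'z56', 62.2, 'z66', 58.0)]
```

Scaled: -10 mm / 600 = -0.0167, -9 mm / 600 = -0.015.

Request:
servo_tool:
  increments:
    - [[0,0,0],[0,0,0.0008],38]
    - [[0,0,0],[-0.0017,0,0.0017],38]
    - [[0,0,0],[-0.005,0,0.0017],38]
    - [[0,0,0],[-0.0083,0,0.0017],38]
    - [[0,0,0],[-0.0117,0,0.0017],38]
    - [[0,0,0],[-0.015,0,0.0017],38]
    - [[0,0,0],[-0.0167,0,0.0017],38]
    - [[0,0,0],[-0.0167,0,0.0017],38]
    - [[0,0,0],[-0.0167,0,0.0017],38]

```text
t: 13.78
eef_pos: [0.5688, 0.1414, 0.2292]
eef_rot: [-0.251, -3.132, -0.0]
ft_force: [0.8, -1.6, -4.0]
grip_width: 0.499
finger_force: 41.2
```

Scaled: -4 mm / 600 = -0.0067, -3 mm / 600 = -0.005.

Request:
servo_tool:
  increments:
    - [[0,0,0],[-0.0017,0,0],38]
    - [[0,0,0],[-0.0033,0,0],38]
    - [[0,0,0],[-0.005,0,0],38]
    - [[0,0,0],[-0.0067,0,0],38]
    - [[0,0,0],[-0.0067,0,0],38]
    - [[0,0,0],[-0.0067,0,0],38]

```text
t: 14.52
eef_pos: [0.5728, 0.1407, 0.2292]
eef_rot: [0.251, 3.132, 0.0]
ft_force: [-0.1, -0.2, -2.9]
grip_width: 0.501
finger_force: 41.2
```

Scaled: -4 mm / 600 = -0.0067, -3 mm / 600 = -0.005.

Request:
servo_tool:
  increments:
    - [[0,0,0],[-0.0017,0,0],38]
    - [[0,0,0],[-0.0033,0,0],38]
    - [[0,0,0],[-0.005,0,0],38]
    - [[0,0,0],[-0.0067,0,0],38]
    - [[0,0,0],[-0.0067,0,0],38]
    - [[0,0,0],[-0.0067,0,0],38]

```text
t: 15.28
eef_pos: [0.5767, 0.1401, 0.2292]
eef_rot: [-0.251, -3.132, -0.0]
ft_force: [-0.1, 0.2, -4.1]
grip_width: 0.499
finger_force: 41.1
```

Scaled: -3 mm / 600 = -0.005, -2 mm / 600 = -0.0033.

Request:
servo_tool:
  increments:
    - [[0,0,0],[-0.0017,0,0],38]
    - [[0,0,0],[-0.0033,0,0],38]
    - [[0,0,0],[-0.005,0,0],38]
    - [[0,0,0],[-0.005,0,0],38]
    - [[0,0,0],[-0.005,0,0],38]

```text
t: 15.9
eef_pos: [0.5796, 0.1396, 0.2292]
eef_rot: [-0.251, -3.131, -0.0]
ft_force: [-3.8, 0.8, -1.2]
grip_width: 0.495
finger_force: 41.2
```

Scaled: -3 mm / 600 = -0.005, -2 mm / 600 = -0.0033.

Request:
servo_tool:
  increments:
    - [[0,0,0],[-0.0017,0,0],38]
    - [[0,0,0],[-0.0033,0,0],38]
    - [[0,0,0],[-0.005,0,0],38]
    - [[0,0,0],[-0.005,0,0],38]
    - [[0,0,0],[-0.005,0,0],38]

```text
t: 16.52
eef_pos: [0.5824, 0.1392, 0.2292]
eef_rot: [-0.25, -3.131, -0.0]
ft_force: [-6.4, 0.8, -0.6]
grip_width: 0.501
finger_force: 41.4
```

```bash
cat > v.py <<'E'
from h import *
import sys
s=bot.observe(); f=s["ft_force"]; d=s["eef_pos"]-np.array([.5446,.0538,.229]); print(s["t"],"press",round(float(-f@[.987,-.16,0]),2),np.round(f,2),"x",d@[.987,-.16,0])
P={n:bot.camera(n) for n in ("scene","side")}; o=[]
for n,p in P.items():
    for nm in ("pad_face",):
        r=bot.pinpoint(p,nm)
        for q in r[:1]: print(n,nm,np.round(q["xy"],1),round(q["conf"],2),np.round(ray(p,q["xy"],.066),4)); o.append((p,q["xy"]))
if len(o)>1: X=tri(o)[0]; print(X.round(4),"pad x shift mm",((X-np.array([.6442,.1276,.0678]))@[.987,-.16,0]*1000).round(1))
a=cv2.resize(P["side"]["frame"][210:310,190:350,::-1],(640,400),interpolation=cv2.INTER_CUBIC)
cv2.imwrite(f"pics/{sys.argv[1]}.png",a)
E
python3 v.py v1
```

```text
16.525 press 6.45 [-6.4   0.83 -0.63] x 0.02363488394077851
scene pad_face [372.3 307.6] 0.85 [0.6485 0.1255 0.066 ]
side pad_face [241.8 270.4] 0.85 [0.654  0.1319 0.066 ]
[0.6518 0.1275 0.0654] pad x shift mm 7.5
```

Scaled: -3.5 mm / 600 = -0.0058, -3 mm / 600 = -0.005.

Request:
servo_tool:
  increments:
    - [[0,0,0],[-0.0017,0,0],38]
    - [[0,0,0],[-0.0033,0,0],38]
    - [[0,0,0],[-0.005,0,0],38]
    - [[0,0,0],[-0.0058,0,0],38]
    - [[0,0,0],[-0.0058,0,0],38]
    - [[0,0,0],[-0.0058,0,0],38]
    - [[0,0,0],[-0.0058,0,0],38]

```text
t: 17.6
eef_pos: [0.5854, 0.1387, 0.2292]
eef_rot: [-0.25, -3.129, -0.0]
ft_force: [-10.0, 1.4, 2.9]
grip_width: 0.498
finger_force: 41.6
```

```bash
python3 v.py v2; python3 m.py
```

```text
17.6 press 10.13 [-10.04   1.39   2.94] x 0.02667066261930484
scene pad_face [372.4 311.5] 0.53 [0.6561 0.1261 0.066 ]
side pad_face [240.7 271. ] 0.82 [0.6555 0.1336 0.066 ]
[0.6555 0.1272 0.0619] pad x shift mm 11.3
17.85 [-10.5    0.23   2.46] along y,x [0.0904 0.0266] z 0.2291
241 [(np.float64(99.5), 'z33', -98.9, 'z56', -85.0, 'z66', -79.0), (np.float64(115.8), 'z33', -91.4, 'z56', -78.6, 'z66', -73.1), (np.float64(128.9), 'z33', -85.4, 'z56', -73.4, 'z66', -68.2), (np.float64(145.2), 'z33', -77.9, 'z56', -67.0, 'z66', -62.3), (np.float64(238.9), 'z33', -35.0, 'z56', -30.0, 'z66', -27.9), (np.float64(257.5), 'z33', -26.5, 'z56', -22.7, 'z66', -21.0), (np.float64(377.6), 'z33', 28.4, 'z56', 24.6, 'z66', 23.0), (np.float64(396.3), 'z33', 37.0, 'z56', 32.0, 'z66', 29.9), (np.float64(437.6), 'z33', 55.9, 'z56', 48.3, 'z66', 45.0), (np.float64(446.5), 'z33', 59.9, 'z56', 51.8, 'z66', 48.3), (np.float64(472.8), 'z33', 72.0, 'z56', 62.2, 'z66', 57.9)]
290 [(np.float64(242.1), 'z33', -34.9, 'z56', -29.9, 'z66', -27.8), (np.float64(259.8), 'z33', -26.5, 'z56', -22.7, 'z66', -21.0), (np.float64(375.2), 'z33', 28.4, 'z56', 24.7, 'z66', 23.0), (np.float64(393.0), 'z33', 36.9, 'z56', 32.0, 'z66', 29.8), (np.float64(434.7), 'z33', 56.8, 'z56', 49.1, 'z66', 45.7), (np.float64(441.3), 'z33', 59.9, 'z56', 51.8, 'z66', 48.2), (np.float64(466.7), 'z33', 72.0, 'z56', 62.2, 'z66', 57.9)]
```

View pics/v2.png

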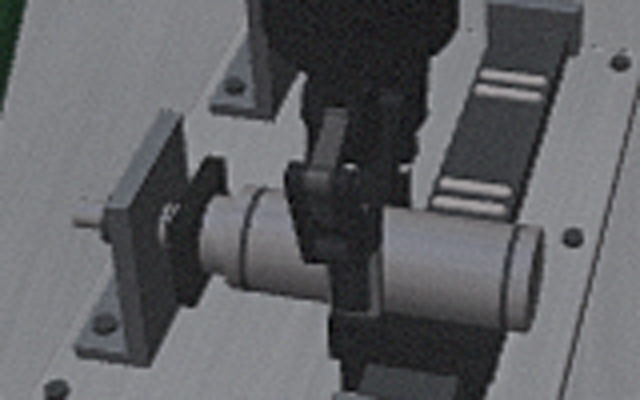

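v2 shows the nose flat against the pad (205,235), the pad about halfway in, and the housing level in the cradle. Force is 10 N, and the carrier is still at about 89–90 mm with the housing centred. I hold it, then hand in.

Request:
servo_tool:
  increments:
    - [[0,0,0],[0,0,0],38]
    - [[0,0,0],[0,0,0],38]
    - [[0,0,0],[0,0,0],38]
    - [[0,0,0],[0,0,0],38]
    - [[0,0,0],[0,0,0],38]
    - [[0,0,0],[0,0,0],38]
    - [[0,0,0],[0,0,0],38]
    - [[0,0,0],[0,0,0],38]
    - [[0,0,0],[0,0,0],38]
    - [[0,0,0],[0,0,0],38]
    - [[0,0,0],[0,0,0],38]
    - [[0,0,0],[0,0,0],38]

```text
t: 19.35
eef_pos: [0.5854, 0.1387, 0.2291]
eef_rot: [-0.25, -3.129, -0.0]
ft_force: [-10.3, 0.9, 3.2]
grip_width: 0.493
finger_force: 41.6
```

Run:
```python
from h import *
s=bot.observe(); f=float(-s["ft_force"]@[.987,-.16,0]); print(s["t"],f)
if 8<f<12.5: print(bot.finish_job())
```

```text
19.35 10.292907675736625
the job is handed in; nothing more can be done
None
```

I handed the job in at 19.35 s with the carrier at the padded station (measured 89–90 mm along the rail) and the gripper still pressing the housing into the pad at about 10 N, pad roughly halfway in; no verdict came back.

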